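# Hook the cast block out of its mould

### The job

A freshly cast block with a bow handle sits in its open mould. Take the lifting hook out of its brass cup, hook it under the bow and lift the block straight out of the mould, never touching the block with the gripper itself, then carry it calmly and set it down gently, flat on the floor of the blue tray. Finally stand the hook back in its cup, let go, and leave everything else on the bench where it is.

Things in the scene. Friction and masses are not known exactly. Their poses are not given: they have to be found in the camera images.
- mould: dark steel mould fixed to the bench, 180 (x) x 130 (y) x 40 mm high, with an open rectangular cavity 124 x 74 mm, 20 mm deep, in the middle of its top (cavity floor 20 mm above the bench). Origin under its centre; x is the long side. Its place and yaw vary
- block: bright aluminium block, about 0.45 kg: slab 120 (x) x 70 (y) x 20 mm lying in the cavity, top flush with the mould's top, with a bow handle: two upright 10 mm round legs at x = -42 and +42 mm and a straight bar along x between them, its underside 56 mm above the slab's underside (36 mm clear over the slab's top). Origin under the slab's centre; z up
- block_bar (a point): centre of the bow's straight round bar, 10 mm thick, 61 mm above the block's origin, right above the block's centre of mass; x along the bar
- hook: C-shaped flat steel lifting hook with a yellow handle, 146 mm tall, strap 30 mm wide (y), 0.22 kg, upright in the cup. Origin under the middle of its flat foot (36 (x) x 30 x 6 mm), below the handle; x from back to tip. Tip at the foot's +x end: 6 mm thick, top at z = 18 mm. Back strap at the -x end, 6 mm thick, up to z = 100 mm. Throat over the foot: x = -12 to 12 mm, z = 6 to 92 mm
- hook_grip (a point): middle of the hook's yellow handle, 123 mm above the foot's underside, same axes as the hook. The handle is 18 (x) x 26 (y) mm, from z = 100 to 146 mm of the hook. A black stripe on its top marks the tip's side (+x); the steel arm at z = 92 to 100 mm sticks out under it on the back side (-x)
- cup: round brass cup fixed to the bench, 72 mm outside diameter, 64 mm inside diameter, 70 mm tall, floor 6 mm thick. Origin under its centre. Its place varies
- cup_in (a point): centre of the cup's inner floor, 6 mm above the bench
- tray: shallow blue tray fixed to the bench, 200 (x) x 160 (y) x 20 mm high outside, walls and floor 5 mm thick, inside 190 x 150 mm. Origin under its centre. Its place and yaw vary
- tray_in (a point): centre of the tray's inner floor, 5 mm above the bench
- spray_can: bystander, to be left alone: white spray can, 54 mm across, 150 mm tall, standing; origin under its centre
- wheel: bystander, to be left alone: pink grinding wheel lying flat, 120 mm across, 20 mm thick; origin under its centre
- oil_bottle: bystander, to be left alone: yellow bottle, 64 mm across, 170 mm tall, standing; origin under its centre
- whetstone: bystander, to be left alone: terracotta-coloured sharpening stone lying flat, 150 x 50 x 25 mm; origin under its centre
- screwdriver: bystander, to be left alone: screwdriver with a red handle lying on the bench
- wrench: bystander, to be left alone: steel wrench lying on the bench

How it is judged:
By the outcome, as a careful person would: the job done as asked, in the order asked, and still so for the second after the job is handed in, with the robot touching nothing.
It also fails if it takes over 64 s, if anything falls off the work surface, if the arm or the gripper's body presses on something with over 40 N, if the wrist force passes 120 N, or if a joint passes its speed limit or range.

### The arm

A 6-joint arm with a two-finger parallel gripper is mounted at the origin on the work surface. World frame = base frame: x ahead of the robot, y to its left, z up, the work surface at z = 0. Lengths are in m, angles in rad, forces in N, time in s.
With the tool pointing down it reaches from about 0.4 to 0.825 m from the base axis. Payload 7 kg.
Tool frame: the origin (TCP) lies between the finger pads; the fingertips stand 22 mm ahead of it and the grasp point (between the pads) lies 3 mm ahead of it; z points along the fingers, y is the direction in which the jaws open and shut (so a half turn about z gives the same grasp; the last joint's range is limited). The gripper opens to 85 mm and grips with 20 to 120 N. Pads are 22 mm wide; open, the fingers measure 114 mm over their backs; the gripper's body (76 mm by 85 mm) begins 54 mm behind the grasp point. The pads swing forward as they close: fully open they stand 13 mm farther back than shut.
Start: joints at [1.51, 0.359, 0.012, 0, -1.224, -0.288], TCP at [0.231, 0.634, 0.253] pointing down, gripper open.
Joint ranges: [-3.07, 3.07], [-1.43, 2.12], [-1.02, 1.25], [-3.03, 1.67], [-3.05, -0], [-3.03, 3.03]. Speed limits (rad/s): [2.39, 2.39, 3.01, 3.14, 3.14, 3.14].

### API

Orientations are given as a unit quaternion [w, x, y, z].
In Python, from station import bot, eoat, ik, eyes, job, telemetry gives the robot as it stands. Calls block until the motion is done:
- bot.reach(position, orientation): joint-space move of the TCP to a pose.
- bot.line_to(position, v=0.15, orientation=None): straight line of the TCP; orientation=None keeps the orientation; v is the mean speed in m/s.
- bot.set_joints(angles): joint-space move.
- eoat.grip(opening, squeeze=None): finger opening in m; squeeze is the grip in N (None keeps the last); returns when the fingers have stopped.
- bot.hold(seconds).
- ik(position, orientation): joint angles nearest the present ones, or None.
- eyes.get_image(name): name is "scene" or "top" or "wrist"; returns (picture, depth): 420x560x3 uint8, red, green, blue; 420x560 float32, m along the optical axis (not along the pixel's ray), 0 where there is no reading.
- eyes.camera_info(name): a dict with "K" (3x3 intrinsics, pixels), "world_to_cam" (4x4, takes a point from world to camera coordinates). Camera axes: x right, y up, looking along -z (the intrinsics and any distortion apply to the point x, -y, -z); pixel columns grow to the right and rows downward; lengths in m; the calibration is good to about 2 mm. A picture is of the moment at which its call begins: read the wrist's pose just before it. camera_info takes no time and is no camera call; for the wrist camera it gives the pose at the moment of the call.
A pose or a line that the arm cannot do raises bot.PlanningError and nothing moves.
- job.hand_in(): hands the job in, once; it reports no verdict.
Readings, each from a call of its own:
- telemetry.read_clock(): time.
- telemetry.read_joints(): joint angles.
- telemetry.read_qvel(): joint speeds.
- telemetry.read_joint_torque(): joint torques, N m.
- telemetry.read_eef_pos(): TCP position.
- telemetry.read_orientation(): TCP orientation.
- telemetry.read_force(): force on the tool from outside, world axes, zero at the start.
- telemetry.read_ft_torque(): the same for the moment, N m.
- telemetry.read_opening(): finger opening in m.
Only numpy, scipy, OpenCV 4.12 (cv2) and the standard library are available. Lean on these libraries where they do the work, as an engineer would, in place of code of your own. Each camera call takes 0.05 s, during which the arm holds its last target. There are 200 camera calls.

## Working session

There is one attempt and no reset: what is moved stays moved. The work goes in short steps, each a Python script; the robot and the scene stay as the last script left them, time stands still between calls to the robot, and variables do not carry over. Pictures are saved under pics/ and viewed, about 8 in all and at most 12, crops included, and the job is handed in when it is done.

```bash
mkdir -p pics; cat > h.py <<'E'
import numpy as np, cv2
from station import bot,eoat,ik,eyes,job,telemetry
def snap(name,fn):
    ci=eyes.camera_info(name); im,d=eyes.get_image(name)
    cv2.imwrite(f'pics/{fn}.png',im[:,:,::-1]); np.savez(f'pics/{fn}.npz',im=im,d=d,K=ci['K'],T=ci['world_to_cam'],dist=np.array(ci.get('dist',ci.get('distortion',[0]*5)),float) if not isinstance(ci.get('dist',0),dict) else 0)
    return ci
def cloud(fn):
    z=np.load(f'pics/{fn}.npz'); d=z['d'];K=z['K'];T=z['T']
    v,u=np.mgrid[:d.shape[0],:d.shape[1]]
    p=np.stack([(u-K[0,2])/K[0,0]*d,-(v-K[1,2])/K[1,1]*d,-d,np.ones_like(d)],-1)
    w=p@np.linalg.inv(T).T
    w[d==0]=np.nan
    return z['im'],w[...,:3]
E
python3 - <<'E'
from h import *
for n in('top','scene'):
    ci=snap(n,n+'0'); print(n,ci)
print(telemetry.read_clock(),telemetry.read_orientation())
E
```

```text
top {'K': array([[460.06009197,   0.        , 282.22520506],
       [  0.        , 460.06009197, 209.50527541],
       [  0.        ,   0.        ,   1.        ]]), 'world_to_cam': array([[-0.00168859, -0.99999572, -0.00238998,  0.00145155],
       [ 0.97854802, -0.00214473,  0.20600772, -0.61079244],
       [-0.20601196, -0.00199084,  0.97854745, -1.26092536],
       [ 0.        ,  0.        ,  0.        ,  1.        ]])}
scene {'K': array([[414.0507073 ,   0.        , 279.58225909],
       [  0.        , 414.0507073 , 205.37254977],
       [  0.        ,   0.        ,   1.        ]]), 'world_to_cam': array([[ 0.62201165,  0.78295756, -0.00888648, -0.36302998],
       [-0.63278086,  0.50932527,  0.58324622,  0.31164739],
       [ 0.46118315, -0.35716275,  0.8122468 , -1.86469007],
       [ 0.        ,  0.        ,  0.        ,  1.        ]])}
0.1 [ 7.61436254e-04  9.84819631e-01 -1.73579123e-01 -5.03890306e-05]
```

View pics/top0.png

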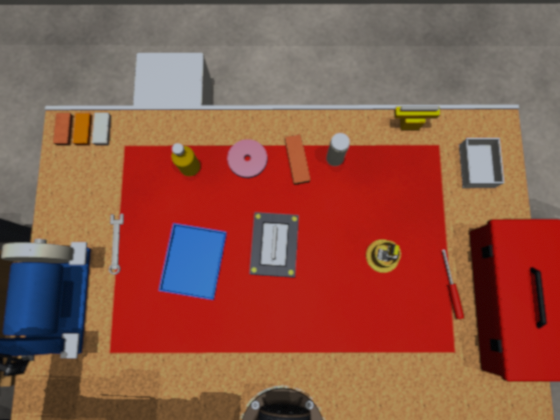

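View pics/scene0.png

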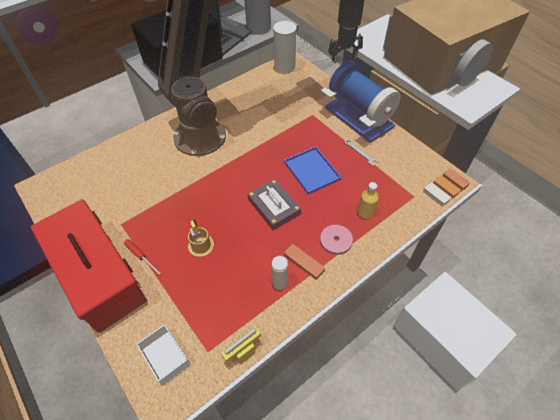

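The top view shows the tray at (193,261), the mould and block at (274,245), and the cup with the hook at (384,256). The bystanders are well clear of the route between them. Next I'll fit the poses from depth and make enlarged crops.

```bash
python3 - <<'E'
from h import *
im,w=cloud('top0')
hsv=cv2.cvtColor(im,cv2.COLOR_RGB2HSV)
z=w[...,2]; 
v,u=np.mgrid[:420,:560]
def rect(m,name):
    p=w[m][:,:2].astype(np.float32)
    print(name,len(p),cv2.minAreaRect(p),'med z',np.median(w[m][:,2]),np.percentile(w[m][:,2],[2,98]))
tray=(hsv[...,0]>100)&(hsv[...,0]<125)&(hsv[...,1]>130)&(abs(u-193)<45)&(abs(v-261)<50)
rect(tray,'tray'); rect(tray&(z>0.015),'trayrim')
m=(abs(u-274)<35)&(abs(v-245)<45)
rect(m&(z>0.032)&(z<0.05),'mouldtop')
b=m&(z>0.07); rect(b,'bar')
c=(abs(u-384)<28)&(abs(v-256)<28)
cc=c&(z>0.06)&(z<0.078); rect(cc,'cuprim'); print(cv2.minEnclosingCircle(w[cc][:,:2].astype(np.float32)))
rect(c&(z>0.14),'handle'); rect(c&(z>0.09)&(z<0.12),'arm')
A=cv2.resize(im[215:300,340:425],(400,400),interpolation=cv2.INTER_CUBIC)
B=cv2.resize(im[205:285,234:314],(400,400),interpolation=cv2.INTER_CUBIC)
cv2.imwrite('pics/crop1.png',np.hstack([A,B])[:,:,::-1])
E
```

```text
tray 3581 ((0.3725035488605499, 0.17421966791152954), (0.0, 0.023007165640592575), 0.0) med z nan [nan nan]
trayrim 242 ((0.4686843156814575, 0.26055335998535156), (0.15648432075977325, 0.1948503851890564), 80.66265869140625) med z 0.020068301226290775 [0.01546701 0.02488448]
mouldtop 2590 ((0.5158251523971558, 0.023536816239356995), (0.12977132201194763, 0.18158860504627228), 86.075439453125) med z 0.040350879513107674 [0.03448055 0.0459711 ]
bar 115 ((0.5145364999771118, 0.023671813309192657), (0.009912515990436077, 0.09158560633659363), 86.02974700927734) med z 0.0853363812014114 [0.07925826 0.09194457]
cuprim 127 ((0.4842408299446106, -0.29495829343795776), (0.06813964992761612, 0.07109840959310532), 45.4915771484375) med z 0.06917216819562699 [0.06048813 0.07534888]
((0.4843376576900482, -0.2947480082511902), 0.036384303122758865)
handle 77 ((0.48443591594696045, -0.2961798906326294), (0.01842336356639862, 0.0272041168063879), 75.56939697265625) med z 0.1522759392871802 [0.14264166 0.15692614]
arm 41 ((0.4823523461818695, -0.2998017370700836), (0.029493434354662895, 0.027088278904557228), 75.28479766845703) med z 0.10697614910848174 [0.09990518 0.11810441]
```

View pics/crop1.png

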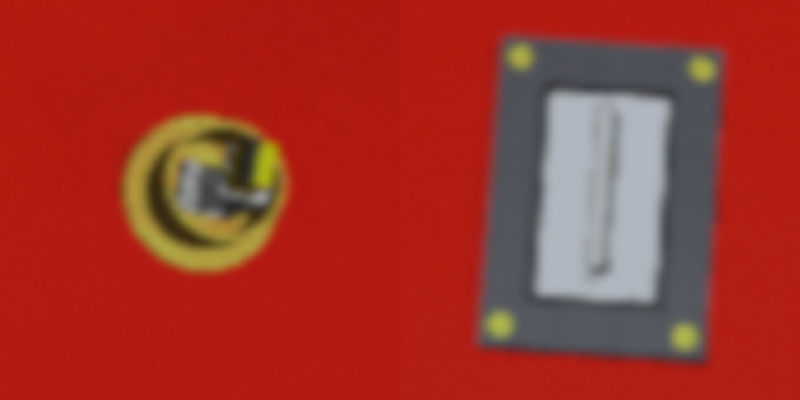

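The left crop shows the hook handle with its black stripe on the left (+y) side, so the tip points roughly +y at about 76° yaw. The right crop shows the bar running along the mould's long side at about -4°. I'll check reach and move above the cup for a close look.

```bash
cat >> h.py <<'E'
def q(psi): p=np.radians(psi)/2; return [0,np.cos(p),np.sin(p),0]
E
python3 - <<'E'
from h import *
for off in(0,180):
  for n,p,y in(('cup',[.4844,-.2962,.25],75.6),('cupl',[.4844,-.2962,.126],75.6),('mould',[.515,-.04,.17],86),('mould2',[.515,.024,.25],86),('tray',[.4687,.2606,.17],80.7),('trayu',[.4687,.2606,.3],80.7)):
    r=ik(p,q(y-off)); print(off,n,None if r is None else np.round(r,2))
E
```

```text
0 cup None
0 cupl None
0 mould [ 0.3   0.17 -0.45  0.   -0.95  2.77]
0 mould2 [ 0.43  0.1  -0.34  0.   -1.13  2.64]
0 tray [ 0.87  0.2  -0.41  0.   -0.96  2.11]
0 trayu [ 0.87  0.1  -0.22  0.   -1.25  2.11]
180 cup [-0.2   0.19 -0.23  0.   -1.15 -0.05]
180 cupl [-0.2   0.3  -0.39  0.   -0.88 -0.05]
180 mould [ 0.3   0.17 -0.45  0.   -0.95 -0.37]
180 mould2 [ 0.43  0.1  -0.34  0.   -1.13 -0.5 ]
180 tray [ 0.87  0.2  -0.41  0.   -0.96 -1.04]
180 trayu [ 0.87  0.1  -0.22  0.   -1.25 -1.04]
```

```bash
python3 - <<'E'
from h import *
bot.reach([.4844,-.2962,.30],q(75.6-180))
print(telemetry.read_clock(),telemetry.read_eef_pos(),telemetry.read_orientation())
snap('wrist','w1')
im,w=cloud('w1'); print(telemetry.read_opening())
z=w[...,2]
for lo,hi in((.145,.16),(.062,.078),(.0,.02)):
    m=(z>lo)&(z<hi)&(np.hypot(w[...,0]-.4844,w[...,1]+.2955)<.05)
    p=w[m][:,:2].astype(np.float32)
    print(lo,len(p),np.median(z[m]) if len(p) else 0,cv2.minAreaRect(p) if len(p) else 0,cv2.minEnclosingCircle(p) if len(p) else 0)
E
```

```text
3.4667 [ 0.48477127 -0.29570393  0.299908  ] [-3.93579578e-06 -6.13304051e-01  7.89846908e-01  5.38442129e-05]
0.08560105474434278
0.145 855 0.15202157475263783 ((0.4844161570072174, -0.2984171211719513), (0.019218195229768753, 0.026437511667609215), 75.57511138916016) ((0.4850219190120697, -0.29750072956085205), 0.015488335862755775)
0.062 926 0.06961519260019128 ((0.4842653274536133, -0.29770970344543457), (0.0712829977273941, 0.07052815705537796), 76.98072814941406) ((0.48398494720458984, -0.2974695861339569), 0.03602445125579834)
0.0 2440 0.003569436804037901 ((0.48173442482948303, -0.30341392755508423), (0.08219895511865616, 0.09894399344921112), 73.78907775878906) ((0.48439666628837585, -0.2955254316329956), 0.050047386437654495)
```

View pics/w1.png

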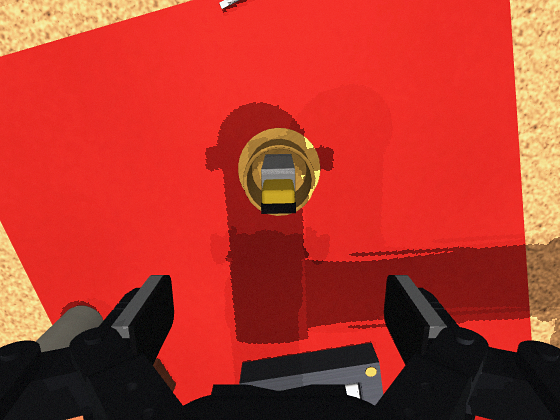

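The wrist view confirms the stripe (tip) faces the mould. It agrees with the top camera on yaw and x, and y differs by 2 mm. I'll grasp with the jaws across the handle's 26 mm side and lift.

```bash
python3 - <<'E'
from h import *
Q=q(75.6-180)
bot.line_to([.4844,-.2973,.133],v=.12,orientation=Q)
print(telemetry.read_eef_pos(),telemetry.read_force())
eoat.grip(.02,60)
bot.hold(.2)
print(telemetry.read_opening(),telemetry.read_eef_pos(),telemetry.read_force())
bot.line_to([.4844,-.2973,.133+.115],v=.1)
print(telemetry.read_clock(),telemetry.read_eef_pos(),telemetry.read_force(),telemetry.read_opening())
snap('wrist','w2')
im,w=cloud('w2'); z=w[...,2]
m=(z>.255)&(z<.285)&(np.hypot(w[...,0]-.4844,w[...,1]+.2973)<.03)
p=w[m][:,:2].astype(np.float32); print(len(p),np.median(z[m]),cv2.minAreaRect(p))
E
```

```text
[ 0.48484234 -0.29743126  0.13371384] [ 0.53584583 -0.61839365  0.77584365]
0.025222563534578912 [ 0.4847084  -0.29742848  0.13328416] [ 0.224112   -0.11308637  2.88450132]
7.1333 [ 0.48403739 -0.29714813  0.2471853 ] [ 0.37197762  0.72392477 -2.04900224] 0.025367730952144913
9962 0.26618395069408307 ((0.4840542674064636, -0.29886287450790405), (0.025870431214571, 0.05985558032989502), 75.98409271240234)
```

View pics/w2.png

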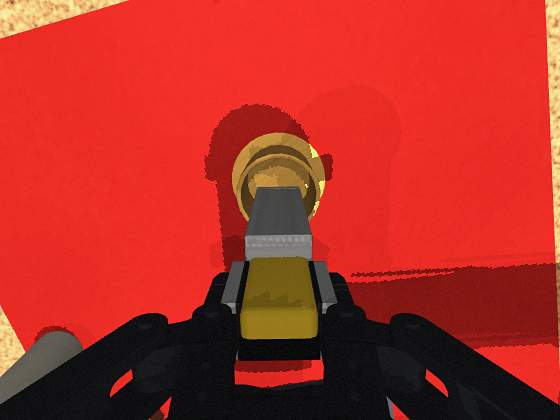

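The hook is held, with about 2.2 N of weight and a 25.3 mm opening. Next I move in front of the bow and re-measure the bar.

```bash
cat >> h.py <<'E'
YB=86.05; XH=np.array([np.cos(np.radians(YB)),np.sin(np.radians(YB))]); BAR=np.array([.5147,.0237])
E
python3 - <<'E'
from h import *
p=BAR-.06*XH
bot.line_to([*p,.248],v=.13,orientation=q(YB-180))
bot.line_to([*p,.176],v=.1)
bot.hold(.2)
print(telemetry.read_clock(),telemetry.read_eef_pos(),p)
for n in('scene','wrist','top'):
    snap(n,n[0]+'3'); im,w=cloud(n[0]+'3'); z=w[...,2]
    m=(z>.078)&(z<.092)&(abs(w[...,0]-.515)<.055)&(abs(w[...,1]-.024)<.02)
    pp=w[m][:,:2].astype(np.float32); print(n,len(pp), (np.median(z[m]),cv2.minAreaRect(pp)) if len(pp) else 0)
im=cv2.imread('pics/s3.png'); t=cv2.imread('pics/t3.png')
cv2.imwrite('pics/c3.png',np.hstack([cv2.resize(im[130:240,220:330],(400,400),interpolation=cv2.INTER_CUBIC),cv2.resize(t[200:290,230:320],(400,400),interpolation=cv2.INTER_CUBIC)]))
E
```

```text
10.4167 [ 0.51093228 -0.03605096  0.17667438] [ 0.51056685 -0.03615747]
scene 46 (np.float64(0.08323586925220838), ((0.5211532115936279, 0.0218123197555542), (0.0133445393294096, 0.08550681173801422), 84.9574966430664))
wrist 0 0
top 42 (np.float64(0.08510187171329164), ((0.4855736196041107, 0.024716198444366455), (0.008411185815930367, 0.03301776573061943), 89.84619903564453))
```

View pics/c3.png

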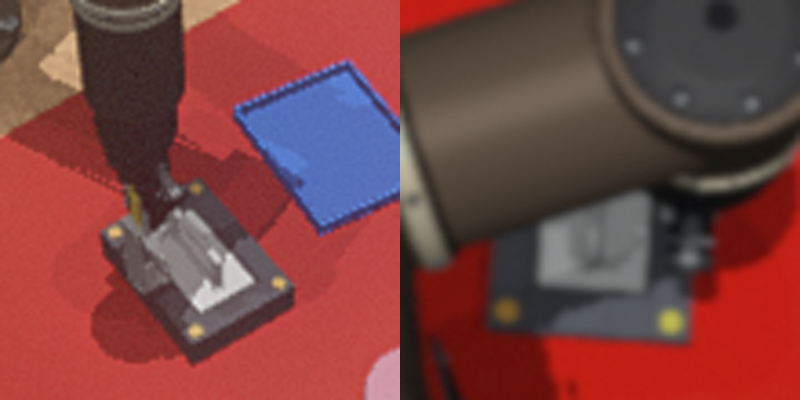

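View pics/w3.png

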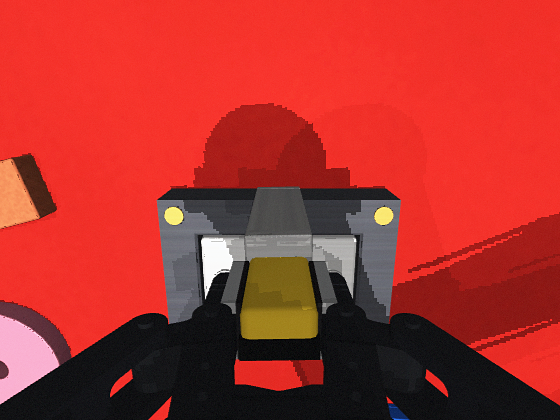

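The hook is square to the bow and symmetric in the wrist view. I slide it in while watching the force, then take up the load.

```bash
python3 - <<'E'
from h import *
def f(t): print(t,round(telemetry.read_clock(),2),np.round(telemetry.read_eef_pos(),4),np.round(telemetry.read_force(),2),np.round(telemetry.read_ft_torque(),2))
f('pre')
for s in(-.045,-.03,-.015,0):
    bot.line_to([*(BAR+s*XH),.176],v=.06); f(s)
    F=telemetry.read_force()
    if np.hypot(F[0],F[1])>6: print('STOP'); break
else:
    bot.line_to([*BAR,.192],v=.06); f('up')
    bot.line_to([*BAR,.204],v=.02); bot.hold(.2); f('load')
    print(telemetry.read_opening())
    snap('scene','s4'); s=cv2.imread('pics/s4.png')
    cv2.imwrite('pics/c4.png',cv2.resize(s[130:240,220:330],(600,600),interpolation=cv2.INTER_CUBIC))
E
```

```text
pre 10.57 [ 0.5107 -0.0361  0.1763] [ 0.9  -0.13 -1.61] [0.02 0.01 0.01]
-0.045 10.97 [ 0.5117 -0.0207  0.176 ] [ 0.01 -0.11 -2.6 ] [-0.04  0.02 -0.03]
-0.03 11.37 [ 0.5127 -0.0058  0.176 ] [ 0.15 -0.89 -2.11] [ 0.01 -0.02 -0.03]
-0.015 11.77 [0.5137 0.0091 0.176 ] [ 0.22 -0.7  -1.98] [0.02 0.   0.01]
0 12.17 [0.5147 0.0241 0.176 ] [-0.21  0.23 -2.23] [-0.01  0.03 -0.02]
up 12.58 [0.515  0.0237 0.1926] [-0.3   0.18 -1.91] [ 0.01 -0.03 -0.02]
load 13.53 [0.5146 0.0237 0.2038] [ 0.61  0.12 -8.08] [ 0.02 -0.03  0.01]
0.025539017136239406
```

View pics/c4.png

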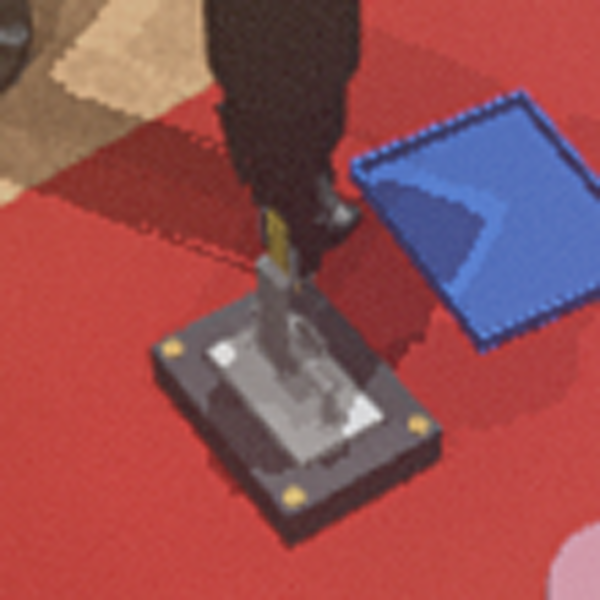

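The hook is under the bar and the load has come on (Fz -8.1 N, no side force). Now I lift straight out.

```bash
python3 - <<'E'
from h import *
def f(t): print(t,round(telemetry.read_clock(),2),np.round(telemetry.read_eef_pos(),4),np.round(telemetry.read_force(),2),np.round(telemetry.read_ft_torque(),2),telemetry.read_opening())
for z,v in((.212,.025),(.226,.03),(.262,.05)):
    bot.line_to([*BAR,z],v=v); f(z)
bot.hold(.3); f('h')
snap('scene','s5'); snap('wrist','w5'); s=cv2.imread('pics/s5.png'); wi=cv2.imread('pics/w5.png')
cv2.imwrite('pics/c5.png',np.hstack([cv2.resize(s[130:240,220:330],(400,400),interpolation=cv2.INTER_CUBIC),cv2.resize(wi[100:,:],(400,229)) if 0 else cv2.resize(wi[20:420,80:480],(400,400))]))
E
```

```text
0.212 14.05 [0.5148 0.0238 0.2122] [ 0.91  0.08 -8.39] [0.06 0.03 0.03] 0.025300660292726332
0.226 14.67 [0.5146 0.0237 0.226 ] [-0.13  0.45 -7.45] [ 0.01  0.04 -0.01] 0.02555158479958364
0.262 15.53 [0.5144 0.0237 0.2617] [ 0.23 -0.04 -8.56] [0.03 0.04 0.01] 0.02528559703147251
h 15.83 [0.5146 0.0237 0.2618] [-0.4  -0.47 -8.02] [ 0.04  0.01 -0.06] 0.025287220208317685
```

View pics/c5.png

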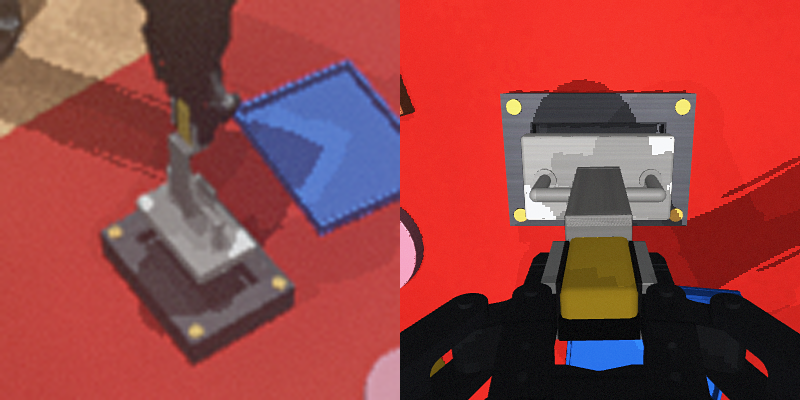

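The block is out, level and hanging free (total load about 6.3 N more than at the start). Next is a calm carry, and then I lower it while watching the force.

```bash
python3 - <<'E'
from h import *
def f(t): print(t,round(telemetry.read_clock(),2),np.round(telemetry.read_eef_pos(),4),np.round(telemetry.read_force(),2),telemetry.read_opening())
T=[.4687,.2606]
bot.line_to([*T,.262],v=.06,orientation=q(80.7-180)); f('over')
bot.hold(.5)
bot.line_to([*T,.200],v=.05); f('low')
bot.line_to([*T,.189],v=.02); bot.hold(.3)
def fz(): return np.mean([telemetry.read_force()[2] for _ in range(5)])
print(fz())
z=.189
while z>.174:
    z-=.0015; bot.line_to([*T,z],v=.015); bot.hold(.1); a=fz(); print(round(z,4),round(a,2))
    if a>-4: break
f('down')
snap('scene','s6'); s=cv2.imread('pics/s6.png')
snap('wrist','w6'); wi=cv2.imread('pics/w6.png')
cv2.imwrite('pics/c6.png',np.hstack([cv2.resize(s[115:215,260:360],(400,400),interpolation=cv2.INTER_CUBIC),cv2.resize(wi[20:420,80:480],(400,400))]))
E
```

```text
over 20.11 [0.4687 0.2605 0.262 ] [-0.13  0.42 -7.82] 0.024833046284834445
low 22.0 [0.4689 0.2608 0.2004] [ 0.53  0.1  -8.09] 0.02515561926940435
-8.281031217456524
0.1875 -8.27
0.186 -8.12
0.1845 -7.93
0.183 -8.21
0.1815 -3.62
down 24.75 [0.4692 0.261  0.1822] [-0.23  0.22 -3.62] 0.02544386065232887
```

View pics/c6.png

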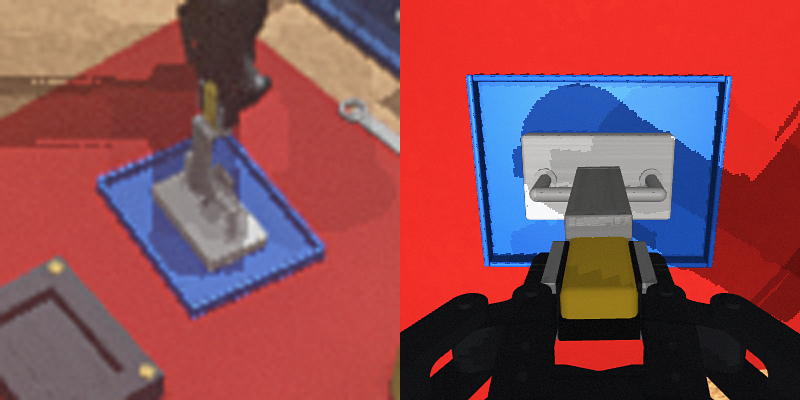

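The block sits flat in the middle of the tray; the load fell from -8.2 to -3.6 N at touchdown. I unhook and go back over the cup.

```bash
python3 - <<'E'
from h import *
def f(t): print(t,round(telemetry.read_clock(),2),np.round(telemetry.read_eef_pos(),4),np.round(telemetry.read_force(),2),np.round(telemetry.read_opening(),4))
T=np.array([.4687,.2606]); a=np.radians(80.7); x=np.array([np.cos(a),np.sin(a)])
bot.line_to([*T,.175],v=.03); f('a')
bot.line_to([*T,.161],v=.04); f('b')
for s in(.02,.04,.065):
    bot.line_to([*(T-s*x),.161],v=.05); f(s)
    F=telemetry.read_force()
    if np.hypot(F[0],F[1])>6: print('STOP'); raise SystemExit
bot.line_to([*(T-.085*x),.161],v=.08)
bot.line_to([*(T-.085*x),.262],v=.12)
C=[.4844,-.2973]
bot.line_to([*C,.262],v=.13,orientation=q(75.6-180)); bot.hold(.2); f('cup')
snap('wrist','w7'); snap('top','t7')
im,w=cloud('t7'); z=w[...,2]
v,u=np.mgrid[:420,:560]
m=(abs(u-193)<45)&(abs(v-261)<50)
for lo,hi in((.062,.08),(.02,.03)):
    k=m&(z>lo)&(z<hi)&(abs(w[...,0]-.469)<.06)&(abs(w[...,1]-.26)<.045); print(np.median(z[k]),cv2.minAreaRect(w[k][:,:2].astype(np.float32)))
wi=cv2.imread('pics/w7.png');t=cv2.imread('pics/t7.png')
cv2.imwrite('pics/c7.png',np.hstack([cv2.resize(wi[20:420,80:480],(400,400)),cv2.resize(t[205:305,145:245],(400,400),interpolation=cv2.INTER_CUBIC)]))
E
```

```text
a 25.22 [0.4686 0.2605 0.1746] [-0.27 -1.21 -2.25] 0.0253
b 25.72 [0.4687 0.2605 0.1607] [-0.06  0.39 -3.31] 0.0253
0.02 26.27 [0.4656 0.2407 0.1613] [ 0.03 -0.05 -2.35] 0.0255
0.04 26.82 [0.4623 0.221  0.1611] [ 1.12  0.15 -2.41] 0.0254
0.065 27.47 [0.4583 0.1964 0.1612] [ 0.51  0.7  -2.25] 0.0255
cup 32.86 [ 0.4844 -0.2972  0.262 ] [ 0.33  0.19 -2.59] 0.0255
0.06993269729287976 ((0.46896201372146606, 0.2601211667060852), (0.010791027918457985, 0.09195175021886826), 80.9417495727539)
0.025353796826432684 ((0.46963346004486084, 0.26058506965637207), (0.07070712745189667, 0.11980558186769485), 80.27186584472656)
```

View pics/c7.png

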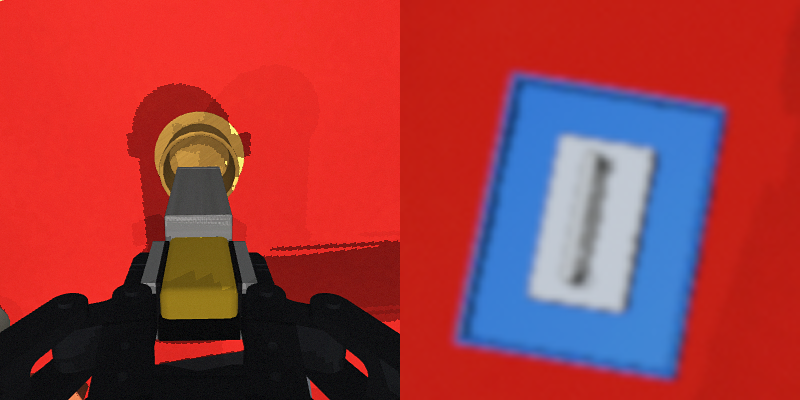

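The block stands flat in the tray (slab top 25.4 mm, centred, yaw aligned). I lower the hook into the cup.

```bash
python3 - <<'E'
from h import *
def f(t): print(t,round(telemetry.read_clock(),2),np.round(telemetry.read_eef_pos(),4),np.round(telemetry.read_force(),2),np.round(telemetry.read_opening(),4))
C=[.4844,-.2973]
bot.line_to([*C,.150],v=.1); f('in')
F=telemetry.read_force()
if np.hypot(F[0],F[1])>6: raise SystemExit
bot.line_to([*C,.137],v=.03)
def fz(): return np.mean([telemetry.read_force()[2] for _ in range(5)])
z=.137
while z>.1315:
    z-=.001; bot.line_to([*C,z],v=.015); bot.hold(.1); a=fz(); print(round(z,4),round(a,2))
    if a>0: break
f('seat')
eoat.grip(.06); bot.hold(.3); f('open'); eoat.grip(.085)
bot.line_to([*C,.24],v=.08)
bot.line_to([*C,.32],v=.15); bot.hold(.3); f('clear')
snap('wrist','w8'); snap('top','t8')
im,w=cloud('w8'); z=w[...,2]
m=(z>.145)&(z<.16)&(np.hypot(w[...,0]-.4844,w[...,1]+.2973)<.04)
print(np.median(z[m]),cv2.minAreaRect(w[m][:,:2].astype(np.float32)))
s=eyes.get_image('scene')[0][:,:,::-1]; wi=cv2.imread('pics/w8.png')
cv2.imwrite('pics/c8.png',np.hstack([cv2.resize(wi[20:420,80:480],(400,400)),cv2.resize(s[100:300,100:400],(400,400*200//300*1)) if 0 else cv2.resize(s[90:310,130:350],(400,400),interpolation=cv2.INTER_CUBIC)]))
E
```

```text
in 34.23 [ 0.4848 -0.2975  0.1507] [ 0.49  0.75 -2.18] 0.0253
0.136 -1.93
0.135 -2.48
0.134 -2.28
0.133 2.2
seat 36.21 [ 0.4846 -0.2974  0.1333] [-0.16 -0.1   2.2 ] 0.0252
open 36.93 [ 0.4844 -0.2973  0.133 ] [0.43 0.6  0.09] 0.0602
clear 39.78 [ 0.4842 -0.2972  0.3192] [-0.08  0.39 -0.58] 0.085
0.15193931209594855 ((0.4844585359096527, -0.29852330684661865), (0.019043708220124245, 0.025828443467617035), 76.17594146728516)
```

View pics/c8.png

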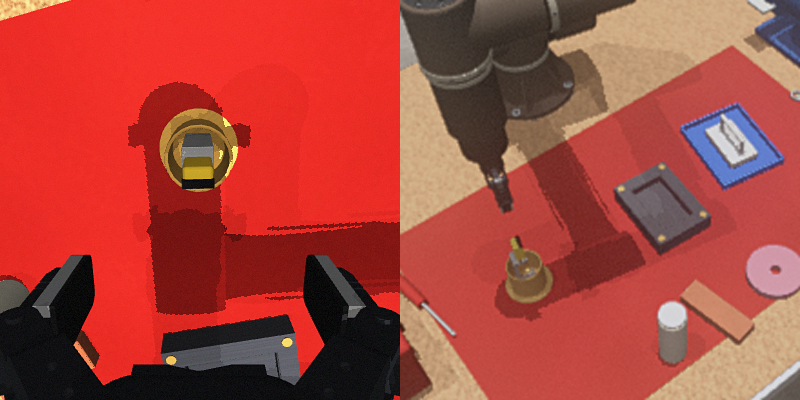

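The hook stands upright in its cup, the block is in the tray, the mould is empty, the bystanders look unmoved and the gripper is clear.

```bash
python3 -c "
from h import *
print(job.hand_in(), telemetry.read_clock())"
```

```text
the job is handed in; nothing more can be done
the job is handed in; nothing more can be done
```

The job is done and handed in at about 40 s on the robot's clock, against the 64 s limit. I took the hook from the cup and hooked it under the bow. Then I lifted the block straight out of the mould and set it down in the blue tray. Finally I unhooked, stood the hook back in its cup, let go and moved clear.

**Last checks:**
- **Block:** it lies flat in the tray. The slab top measured 25.4 mm above the bench (25 expected), about 1 mm from the tray's centre and aligned with it to about 0.5°.
- **Hook:** it stands upright in the cup. The handle top measured 152 mm, and position and yaw were within about 0.6° and a fraction of a millimetre of where it started.
- **Forces:** every wrist-force reading stayed below about 9 N, and side forces were close to zero while hooking, lifting and unhooking.
- **Bystanders:** they look unmoved in the last scene picture. I did not measure them, and that crop left out the oil bottle and most of the wrench.

**Disagreement:** the wrist and top cameras differed by about 2 mm in y at the cup. I used the middle value, and the grasp and the return both worked with it. No check failed.

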